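Feed the fence five clicks and bolt the dial

TASK

On the feed stop, turn the black dial clockwise (seen from above) by exactly five clicks, counted by feel, to feed the fence on; the dial has hidden free play, so turning that meets no click does not count. Then lock it: lift the red bolt handle out of its open notch, slide the bolt home towards the dial, and let the handle drop fully into the locking notch. Leave the loose things round about where they are.

Things in the scene. Friction and masses are not known exactly. Their poses are not given: they have to be found in the camera images.
- feed_stop: Fixture fixed to the desk: aluminium plate, 72 mm (x) by 240 mm (y -96 to +144), top 12 mm up. Origin on the desk under the dial's axis. A barrel bolt lies along +y (axis at x = 2, z = 38 mm), its red handle to -x; a fence at the -y end. Bolt bearings, 22 mm wide in x, top z = 48 mm, at y = 35 to 49 and 123 to 133 mm. A lamp's head hangs to its left (y over 0.11 m, 0.14-0.34 m up).
- dial_top (a point): Point of the fixture (does not turn) at the centre of the dial's flat top, 80 mm above the desk. The dial is a round black fluted knob, 44 mm in diameter, z = 50 to 80 mm, red line on top, axis vertical, over a grey housing 68 mm across with its top at z = 48 mm. A hidden wheel under it has 15 clicks a turn, 0.419 rad each; the dial drives it through free play.
- dial_grip (a point): On the dial's axis, 10 mm under its top; turns with the dial. The dial idles (under 0.03 N m) for up to 0.5 rad, partly taken up at the start, before it carries the wheel. Each click then begins with a jump to 0.2-0.8 N m, fades to almost nothing within 0.15 rad, and has its crest 0.21 rad after the jump; there the wheel snaps ahead, and the dial idles 0.2 rad to catch up.
- fence_edge (a point): Middle of the upper edge of the blue face of the aluminium fence (58 mm wide). At the start at y = -59.5 mm in the fixture's frame; each click clockwise feeds it 0.5 mm to -y. A click counts once its crest is passed; let go before it, the wheel falls back to the last detent. Turned back beyond the free play, the dial clicks back.
- notch_open (a point): Middle of the open notch, where the handle starts, level with the bolt's axis (z = 38 mm). A steel rail before the bolt (x = -16 to -12, y = 62 to 132 mm, top z = 46 mm in the fixture's frame) has two notches, 12 mm wide, open at the top: this one at y = 112 mm and the locking one at y = 82 mm.
- notch_lock (a point): Middle of the locking notch, 30 mm from the open one towards the dial, level with the bolt's axis. With the handle in it the bolt's nose stands between the teeth of the dial's wheel and blocks it; the nose goes in only when the wheel rests in a detent.
- handle_grip (a point): Middle of the handle's red grip, 46 mm from the bolt's axis: a cylinder 13 mm in diameter, 24 mm long along the handle, on a stem 8 mm thick. In a notch the handle lies level, pointing to the fixture's -x, 38 mm above the desk. This point's x axis points to the bolt's axis.
- bolt (a joint): Travel of the bolt towards the dial (fixture's -y), m: 0 open, 0.030 fully home; 0.6 N of friction. It slides only while the handle is lifted above the rail; in a notch the handle has 2 mm of play either way.
- bolt_handle (a joint): Swing of the bolt handle about the bolt's axis, rad: 0 level, down in a notch; 1.45 nearly upright. It clears the rail above 0.9. Released, it falls by its own weight: into a notch if over one, else on to the rail (about 0.7).
- masking_tape: Roll of masking tape lying flat, 103 mm across, 25 mm high, loose. Origin at the centre of its underside.
- paste_pot: Round white pot with lid, 68 mm across, 43 mm high, loose. Origin at the centre of its underside.
- silicone_dish: Small pink round dish, 54 mm across, 22 mm high, loose. Origin at the centre of its underside.
- strip_carton: Small white carton, 44 by 67 by 26 mm, loose. Origin at the centre of its underside.

How it is judged:
On the way:
1. the fence has been fed on by five clicks (2.5 mm) while the bolt is still open (y of fence_edge in the frame of feed_stop between -0.0622 and -0.0618 m and value of joint bolt below 0.006 m), for 0.2 s.
At the end, for the whole second after the job is handed in: The fence stands 2.5 mm (five clicks) further on than at the start, within 0.2 mm; the bolt is home (at least 26 mm of its 30 mm) and its handle lies down in the locking notch (within 0.15 rad of level) (y of fence_edge in the frame of feed_stop between -0.0622 and -0.0618 m and value of joint bolt above 0.026 m and value of joint bolt_handle below 0.15 rad); the robot touches nothing.
It fails at once if a loose thing beside the work is shifted by more than 30 mm (distance of any of masking_tape, paste_pot, silicone_dish, strip_carton from where it was at the start of the episode above 0.03 m).
It also fails if it takes over 67 s, if anything falls off the work surface, if the arm or the gripper's body presses on something with over 40 N, if the wrist force passes 120 N, or if a joint passes its speed limit or range.

ROBOT

A 6-joint arm with a two-finger parallel gripper is mounted at the origin on a cart in front of the work surface, level with it; the furniture and walls round the work are solid. World frame = base frame: x ahead of the robot, y to its left, z up, the work surface at z = 0. Lengths are in m, angles in rad, forces in N, time in s.
With the tool pointing down it reaches from about 0.425 to 1.125 m from the base axis. Payload 14.9 kg.
Tool frame: the origin (TCP) lies on the centre line of the jaws, within the pads' length; the fingertips stand 17 mm ahead of it and the grasp point (between the pads) lies 2 mm behind it; z points along the fingers, y is the line along which they close (so a half turn about z gives the same grasp; the last joint's range is limited). The gripper opens to 91 mm and grips with 3 to 60 N. Pads are 32 mm wide; open, the fingers measure 118 mm over their backs; the gripper's body (76 mm by 178 mm) begins 60 mm behind the grasp point.
Start: joints at [1.133, 0.379, 1.734, -0, 1.028, -0.033], TCP at [0.276, 0.643, 0.231] pointing down, gripper open.
Joint ranges: [-2.77, 2.77], [-0.74, 2.19], [0, 2.66], [-1.06, 4.2], [0.31, 2.87], [-3.08, 3.08]. Speed limits (rad/s): [1.89, 1.89, 2.39, 3.14, 3.14, 3.14].

INTERFACE

Orientations are given as a rotation vector (axis times angle).
In Python, from rig import readout, viewer, ticket gives the robot as it stands.
- The arm moves only by the shell command python3 -m jog 'ROWS' [FORCE]. ROWS is JSON, a list of rows, each a list of 5 numbers: the shift along the world's x, y, z in units of 25 mm (1.0 is 25 mm), then the turn about the world's z in units of 5 degrees (1.0 is 5 degrees), then the opening, from 0 (shut) to 1 (fully open). A call has 1 to 12 rows; each row is the pose to reach, as a shift and turn from the pose commanded when the call began; what a row does not reach only later rows make up. A row lasts 1/8 s, in which the tool goes at most 62.5 mm and 10.7 degrees, less where a joint would pass 70% of its speed; a pose out of reach is approached as far as the arm can. A call with a gripper value outside its range is refused whole. The fingers move at their own pace and stop on an object; FORCE is the grip in N (left out, the last holds). Time passes only in rows, so rows that repeat a pose let the fingers close. It gives the time, the measured TCP pose, the force, the opening and the grip force at its end, in the units of the state.
- readout.get_state(): the state, without advancing time (a new reading comes with each control period).
- viewer.camera(name): name is "scene" or "top" or "wrist"; returns (picture, depth): 400x640x3 uint8, red, green, blue; 400x640 float32, m along the optical axis (not along the pixel's ray), 0 where there is no reading.
- viewer.calibration(name): a dict with "fx", "fy", "cx", "cy" (pixels), "cam_to_world" (4x4, takes a point from camera to world coordinates); the wrist camera has in their place "tool_from_camera" (4x4, takes a point from camera to tool coordinates, whose origin is the TCP and whose axes are the flange's). Camera axes: x right, y up, looking along -z (the intrinsics and any distortion apply to the point x, -y, -z); pixel columns grow to the right and rows downward; lengths in m; the calibration is good to about 2 mm. A picture is of the moment at which its call begins: read the wrist's pose just before it. calibration takes no time and is no camera call.
- ticket.close_job(): hands the job in; it is judged then, once.
The state is a dict: "t": time; "joints": joint angles; "qd": joint speeds; "joint_torque": joint torques, N m; "position": TCP position; "tcp_rot": TCP orientation; "ft_force": force on the tool from outside, world axes, zero at the start; "wrist_torque": the same for the moment, N m; "width": finger opening in m; "gripper_force": force on a finger pad.
Only numpy, scipy, OpenCV 4.12 (cv2) and the standard library are available. Lean on these libraries where they do the work, as an engineer would, in place of code of your own. Each camera call takes 0.05 s, during which the arm holds its last target. There are 200 camera calls.

## Working session

There is one attempt and no reset: what is moved stays moved. The work goes in short steps, Python scripts to look and compute and a shell command to move; the robot and the scene stay as the last step left them, time stands still between calls to the robot, and variables do not carry over. Pictures are saved under pics/ and viewed, at most 10 in all, crops included, and the job is handed in when it is done.

```bash
mkdir -p pics; ls; python3 - <<'E'
from rig import readout, viewer
import cv2, numpy as np
s=readout.get_state(); print({k:np.round(v,3) for k,v in s.items()})
for n in("scene","top"):
    p,d=viewer.camera(n); cv2.imwrite(f"pics/{n}1.png",p[:,:,::-1]); np.save(f"pics/{n}1.npy",d)
    c=viewer.calibration(n); print(n,{k:np.round(v,3).tolist() for k,v in c.items()})
E
```

```text
pics
{'t': np.float64(0.0), 'joints': array([ 1.133,  0.379,  1.735, -0.   ,  1.029, -0.033]), 'qd': array([ 0.   , -0.   , -0.   , -0.002, -0.001,  0.002]), 'joint_torque': array([ 2.0000e-03, -7.6373e+01, -4.3436e+01,  6.5000e-02,  4.3000e-02,
       -0.0000e+00]), 'position': array([0.276, 0.643, 0.23 ]), 'tcp_rot': array([-6.320e-01, -3.077e+00,  2.000e-03]), 'ft_force': array([0.372, 0.462, 0.029]), 'wrist_torque': array([-0.006,  0.048,  0.041]), 'gripper_force': np.float64(0.0), 'width': np.float64(0.091)}
scene {'fx': 402.46, 'fy': 402.46, 'cx': 320.973, 'cy': 199.032, 'cam_to_world': [[-0.795, 0.305, -0.525, -0.042], [-0.607, -0.362, 0.708, 0.68], [0.026, 0.881, 0.473, 0.586], [0.0, 0.0, 0.0, 1.0]]}
top {'fx': 361.4, 'fy': 361.4, 'cx': 319.912, 'cy': 207.427, 'cam_to_world': [[-0.008, 0.998, -0.057, 0.49], [-1.0, -0.009, -0.002, -0.113], [-0.003, 0.057, 0.998, 1.132], [0.0, 0.0, 0.0, 1.0]]}
```

View pics/scene1.png

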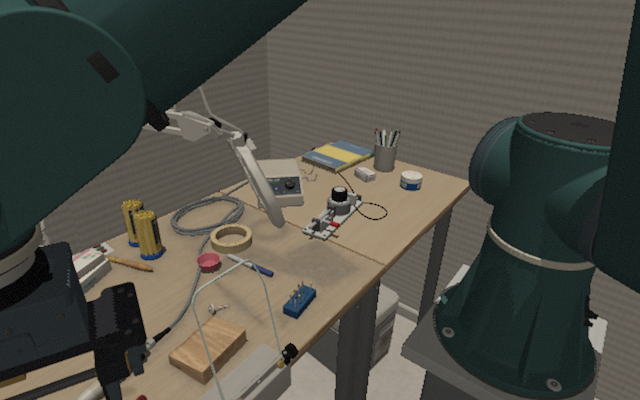

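View pics/top1.png

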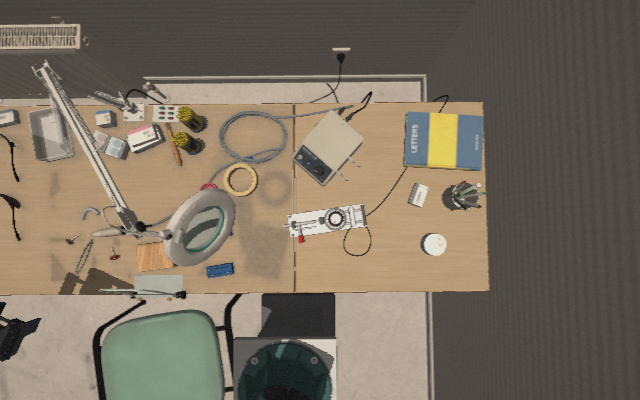

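Scene: dial at about (340,192), bolt with red handle at about (325,226). Top: dial at (336,219), red handle at (301,238), plate running from (366,212) to (289,228), lamp head round (200,228).

```bash
cat > h.py <<'E'
import numpy as np, cv2
from rig import viewer
def rays(n,uv):
    c=viewer.calibration(n); uv=np.atleast_2d(uv).astype(float)
    d=np.c_[(uv[:,0]-c['cx'])/c['fx'],-(uv[:,1]-c['cy'])/c['fy'],-np.ones(len(uv))]
    T=np.array(c['cam_to_world']); return T[:3,3],d@T[:3,:3].T
def onz(n,uv,z):
    o,d=rays(n,uv); return o+d*((z-o[2])/d[:,2])[:,None]
def cloud(n,dep):
    v,u=np.mgrid[0:400,0:640]; o,d=rays(n,np.c_[u.ravel(),v.ravel()])
    return (o+d*dep.ravel()[:,None]).reshape(400,640,3)
E
python3 - <<'E'
from h import *
for n in("top","scene"):
    p=cv2.imread(f"pics/{n}1.png"); h=cv2.cvtColor(p,cv2.COLOR_BGR2HSV)
    print(n,viewer.calibration(n).keys())
    X=cloud(n,np.load(f"pics/{n}1.npy"))
    red=((h[...,0]<8)|(h[...,0]>172))&(h[...,1]>150)&(h[...,2]>70)
    k,l,s,c=cv2.connectedComponentsWithStats(red.astype(np.uint8))
    for i in range(1,k):
        if s[i,4]>8: print(' red',s[i],c[i].round(1),np.median(X[l==i],0).round(3),onz(n,c[i],.038).round(3))
    if n=="top":
        print('dial',X[219,336],onz(n,[336,219],.08).round(3))
        sub=X[195:245,280:375]; 
        m=(sub[...,2]>.07)&(sub[...,2]<.09); print('top of dial',sub[m].mean(0),m.sum())
        L=X[185:270,160:240].reshape(-1,3); L=L[(L[:,2]>.12)&(L[:,2]<.6)]; print('lamp',L.min(0),L.max(0),np.percentile(L,[1,50,99],axis=0).round(3))
        white=(h[...,1]<60)&(h[...,2]>150); white[:190]=0;white[250:]=0;white[:,:280]=0;white[:,375:]=0
        k,l,s,c=cv2.connectedComponentsWithStats(white.astype(np.uint8)); i=1+np.argmax(s[1:,4])
        r=cv2.minAreaRect(np.argwhere(l==i)[:,::-1].astype(np.float32)); print(r, onz(n,cv2.boxPoints(r),.012).round(3))
    else:
        L=X.reshape(-1,3); L=L[(L[:,2]>.1)&(L[:,2]<.4)&(L[:,1]>-.1)&(L[:,1]<.2)&(L[:,0]>.3)&(L[:,0]<.8)]; print('lamp s',np.percentile(L,[0,1,50,99,100],axis=0).round(3))
for n,b in (("scene",(270,140,440,260)),("top",(270,180,460,260))):
    p=cv2.imread(f"pics/{n}1.png")[b[1]:b[3],b[0]:b[2]]; cv2.imwrite(f"pics/{n}1c.png",cv2.resize(p,None,fx=4.2,fy=4.2,interpolation=cv2.INTER_CUBIC))
E
```

```text
top dict_keys(['fx', 'fy', 'cx', 'cy', 'cam_to_world'])
 red [299 235   4   8  29] [300.5 238.9] [ 0.458 -0.053  0.042] [[ 0.458 -0.051  0.038]]
 red [110 256   8   3  12] [113.2 256.8] [0.408 0.525 0.02 ] [[0.409 0.514 0.038]]
dial [ 0.51632473 -0.15711609  0.08068385] [[ 0.516 -0.157  0.08 ]]
top of dial [ 0.5178572  -0.15415725  0.07834282] 184
lamp [0.39849366 0.11380305 0.14214947] [0.59048711 0.24828294 0.35879254] [[0.405 0.118 0.157]
 [0.495 0.181 0.262]
 [0.584 0.239 0.35 ]]
((324.3375244140625, 220.67233276367188), (35.19916915893555, 83.83753204345703), 72.05059814453125) [[ 0.526  0.017  0.012]
 [ 0.604 -0.232  0.012]
 [ 0.5   -0.264  0.012]
 [ 0.423 -0.017  0.012]]
scene dict_keys(['fx', 'fy', 'cx', 'cy', 'cam_to_world'])
 red [330 221   9   7  34] [334.  223.8] [ 0.454 -0.048  0.042] [[ 0.459 -0.055  0.038]]
 red [137 396   9   4  28] [141.1 397.7] [0.408 0.521 0.02 ] [[0.393 0.526 0.038]]
lamp s [[0.404 0.136 0.145]
 [0.405 0.138 0.147]
 [0.535 0.157 0.198]
 [0.578 0.2   0.334]
 [0.583 0.2   0.336]]
```

View pics/scene1c.png

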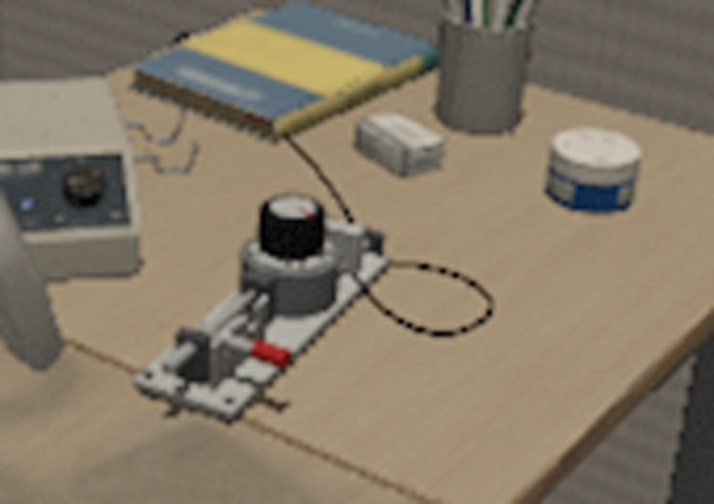

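Scene crop: dial at full-frame (340,194), handle (334,224) in the open (left) notch; the lamp head edge is left of the fixture. The handle lies 0.119 m from the dial (0.120 expected), giving a yaw of about 8°. Next I check clearance for the transit.

```bash
python3 - <<'E'
from h import *
X=cloud("top",np.load("pics/top1.npy")).reshape(-1,3)
S=cloud("scene",np.load("pics/scene1.npy")).reshape(-1,3)
for nm,P in(("top",X),("scene",S)):
    P=P[(P[:,0]>.1)&(P[:,2]<1.0)]
    r=np.hypot(P[:,0],P[:,1]);a=np.degrees(np.arctan2(P[:,1],P[:,0]))
    print(nm,"max z; cols r bins .25-.9 by .1")
    for A in range(-30,80,10):
        print(A,[round(float(P[(abs(a-A)<=5)&(abs(r-R)<.05)][:,2].max(initial=-1)),2) for R in np.arange(.3,.95,.1)])
E
```

```text
top max z; cols r bins .25-.9 by .1
-30 [0.0, 0.01, 0.01, 0.03, 0.03, 0.03, 0.03]
-20 [0.0, 0.0, 0.08, 0.08, 0.09, 0.09, 0.03]
-10 [0.01, 0.01, 0.08, 0.08, 0.09, 0.09, 0.08]
0 [0.0, 0.01, 0.05, 0.01, 0.08, 0.08, 0.03]
10 [0.01, 0.0, 0.21, 0.3, 0.03, 0.03, 0.03]
20 [0.0, 0.04, 0.35, 0.34, 0.03, 0.12, 0.11]
30 [0.0, 0.05, 0.39, 0.46, 0.4, 0.41, 0.42]
40 [-1.0, 0.01, 0.04, 0.04, 0.03, 0.01, 0.05]
50 [-0.36, 0.06, 0.22, 0.22, 0.03, 0.02, 0.01]
60 [-0.3, -0.29, 0.09, 0.34, 0.33, 0.02, 0.03]
70 [-0.26, -0.25, -0.26, 0.34, 0.26, 0.22, 0.01]
scene max z; cols r bins .25-.9 by .1
-30 [0.0, 0.0, 0.01, 0.03, 0.03, 0.03, 0.03]
-20 [0.0, 0.0, 0.08, 0.08, 0.08, 0.08, 0.02]
-10 [0.0, 0.04, 0.08, 0.08, 0.09, 0.08, 0.01]
0 [0.0, 0.0, 0.05, 0.0, 0.03, 0.02, 0.02]
10 [0.0, 0.0, 0.0, 0.25, 0.03, 0.03, 0.03]
20 [0.0, 0.04, 0.35, 0.34, 0.03, 0.12, 0.11]
30 [0.0, 0.21, 0.39, 0.44, 0.37, 0.02, 0.05]
40 [-1.0, 0.0, 0.04, 0.03, 0.02, 0.0, 0.0]
50 [-1.0, 0.08, 0.22, 0.22, 0.03, 0.02, 0.0]
60 [-1.0, -1.0, 0.1, 0.34, 0.39, -1.0, -1.0]
70 [-1.0, -1.0, 0.58, 0.58, 0.53, -1.0, -1.0]
```

```bash
python3 -m jog '[[0,0,15,0,1],[0,0,15,0,1],[0,0,15,0,1],[0,0,15,0,1],[0,0,15,0,1],[0,0,15,0,1],[0,0,15,0,1]]' 60 && python3 -m jog '[[9,-9.7,0,0,1],[9,-9.7,0,0,1],[9,-9.7,0,0,1],[9,-9.7,0,0,1],[9,-9.7,0,0,1],[9,-9.7,0,0,1]]'; python3 -c "
from rig import readout;s=readout.get_state();print(s['joints'],s['ft_force'])"
```

```text
t: 0.98
position: [0.2759, 0.6439, 0.6116]
tcp_rot: [0.631, 3.076, 0.012]
ft_force: [0.6, -0.1, -0.7]
width: 0.0911
gripper_force: 0.0
t: 1.72
position: [0.5024, 0.3985, 0.6044]
tcp_rot: [-0.636, -3.076, 0.002]
ft_force: [-0.7, 0.9, -0.3]
width: 0.0915
gripper_force: 0.0
[ 6.34310988e-01  6.56041789e-02  1.45581279e+00 -2.94007399e-04
  1.62195753e+00 -5.28954629e-01] [-0.68953961  0.88125723 -0.30479064]
```

```bash
python3 -m jog '[[0.6,-22.2,0,0,1],[0.6,-22.2,0,0,1],[0.6,-22.2,0,0,1],[0.6,-22.2,0,0,1],[0.6,-22.2,0,0,1],[0.6,-22.2,0,0,1],[0.6,-22.2,0,0,1],[0.6,-22.2,0,0,1],[0.6,-22.2,0,0,1],[0.6,-22.2,-6,0,1],[0.6,-22.2,-12,0,1],[0.6,-22.2,-12,0,1]]' && python3 -m jog '[[0,0,0,0,1],[0,0,0,0,1],[0,0,0,0,1]]'; python3 - <<'E'
from h import *
from rig import readout
s=readout.get_state(); print(s['position'],s['tcp_rot'],s['joints'])
p,d=viewer.camera("wrist"); cv2.imwrite("pics/w1.png",p[:,:,::-1]); np.save("pics/w1.npy",d); np.save("pics/w1s.npy",np.r_[s['position'],s['tcp_rot']])
print(viewer.calibration("wrist"))
E
```

```text
t: 3.22
position: [0.5152, -0.1535, 0.4156]
tcp_rot: [-0.631, -3.077, -0.0]
ft_force: [1.8, -0.6, -0.4]
width: 0.0914
gripper_force: 0.0
t: 3.6
position: [0.5167, -0.1542, 0.4213]
tcp_rot: [0.63, 3.074, -0.001]
ft_force: [-0.1, 0.6, 0.3]
width: 0.091
gripper_force: 0.0
[ 0.51673565 -0.15422139  0.42127775] [ 6.30348813e-01  3.07389865e+00 -7.39243721e-04] [-3.33267288e-01 -6.41906141e-02  1.89405885e+00  2.05957064e-05
  1.30796658e+00 -1.49954711e+00]
{'fx': 276.6423876779598, 'fy': 276.6423876779598, 'cx': 320.1044144383144, 'cy': 194.22552235181436, 'tool_from_camera': array([[ 6.18824111e-04,  9.66879162e-01,  2.55233821e-01,
         7.16450554e-02],
       [ 9.99999806e-01, -6.15790705e-04, -9.17934408e-05,
         3.18711029e-04],
       [ 6.84174495e-05,  2.55233828e-01, -9.66879356e-01,
        -1.54088770e-01],
       [ 0.00000000e+00,  0.00000000e+00,  0.00000000e+00,
         1.00000000e+00]])}
```

View pics/w1.png

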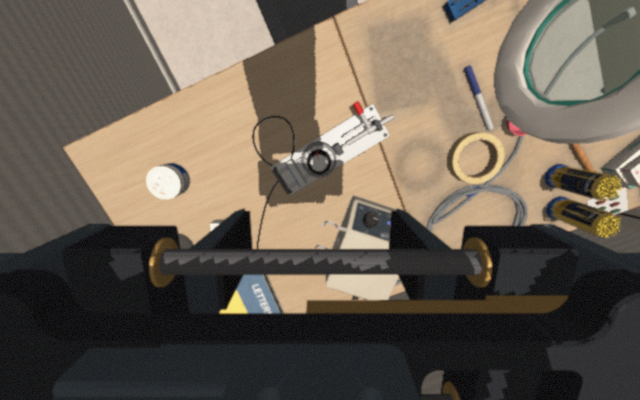

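Wrist view: dial top at about (320,160), red handle at (358,107), plate running from (280,180) to (385,125); the gripper hides nothing that matters.

```bash
cat >> h.py <<'E'
from scipy.spatial.transform import Rotation as R
def wcloud(dep,st):
    c=viewer.calibration("wrist"); v,u=np.mgrid[0:400,0:640]
    d=np.stack([(u-c['cx'])/c['fx'],-(v-c['cy'])/c['fy'],-np.ones(u.shape)],-1)*dep[...,None]
    T=np.array(c['tool_from_camera']); q=d@T[:3,:3].T+T[:3,3]
    return q@R.from_rotvec(st[3:]).as_matrix().T+st[:3]
def fixture(png,dep,st):
    h=cv2.cvtColor(cv2.imread(png),cv2.COLOR_BGR2HSV); X=wcloud(dep,st)
    near=np.hypot(X[...,0]-.5,X[...,1]+.12)<.2
    m=near&(X[...,2]>.074)&(X[...,2]<.088)&(np.hypot(X[...,0]-.517,X[...,1]+.155)<.04)
    q=X[m]; (cx,cy),r=cv2.minEnclosingCircle(q[:,:2].astype(np.float32)); print('dial',cx,cy,'r',r,'z',np.median(q[:,2]),m.sum())
    red=near&((h[...,0]<8)|(h[...,0]>172))&(h[...,1]>140)&(h[...,2]>70)
    k,l,s,c=cv2.connectedComponentsWithStats(red.astype(np.uint8))
    for i in range(1,k):
        if s[i,4]>15: print('red',s[i],c[i].round(1),np.mean(X[l==i],0).round(4),X[l==i].min(0).round(3),X[l==i].max(0).round(3))
    p=near&(X[...,2]>.005)&(X[...,2]<.02)&(h[...,1]<60)&(h[...,2]>120)
    r=cv2.minAreaRect(X[p][:,:2].astype(np.float32)); print('plate',r,np.median(X[p][:,2]))
E
python3 - <<'E'
from h import *
fixture("pics/w1.png",np.load("pics/w1.npy"),np.load("pics/w1s.npy"))
E
```

```text
dial 0.5178476572036743 -0.15632830560207367 r 0.022850867360830307 z 0.08040778159583517 475
red [353 102  10  13  80] [357.6 107.5] [ 0.457  -0.054   0.0481] [ 0.446 -0.126 -0.001] [ 0.469 -0.047  0.575]
plate ((0.5820316672325134, -0.11198052763938904), (0.21222126483917236, 0.217708021402359), 8.00286865234375) 0.012453526975627072
```

```bash
python3 -m jog '[[0.04,-0.08,-3,0,1],[0.04,-0.08,-5,0,1],[0.04,-0.08,-7,0,1],[0.04,-0.08,-9,0,1],[0.04,-0.08,-11,0,1],[0.04,-0.08,-12.5,0,1],[0.04,-0.08,-13.5,0,1],[0.04,-0.08,-13.95,0,1],[0.04,-0.08,-13.95,0,1],[0.04,-0.08,-13.95,0,1]]'; python3 -m jog '[[0,0,0,0,0],[0,0,0,0,0],[0,0,0,0,0],[0,0,0,0,0]]' 40; python3 -c "
from rig import readout;s=readout.get_state();print(s['joints'],s['ft_force'],s['wrist_torque'])"
```

```text
t: 4.9
position: [0.5176, -0.1564, 0.0709]
tcp_rot: [0.631, 3.076, -0.0]
ft_force: [0.4, -0.1, 0.3]
width: 0.0913
gripper_force: 0.0
t: 5.4
position: [0.5167, -0.1561, 0.0697]
tcp_rot: [0.632, 3.077, -0.0]
ft_force: [0.5, 0.3, 0.5]
width: 0.0537
gripper_force: 0.0
[-3.36495217e-01  3.87182703e-01  2.10688371e+00 -1.65892663e-06
  6.47496915e-01 -1.50246716e+00] [0.54632486 0.34985322 0.50094472] [ 0.02209924 -0.01386802 -0.00981564]
```

```bash
cat > r.py <<'E'
from rig import readout; import numpy as np
from scipy.spatial.transform import Rotation as R
s=readout.get_state(); y=R.from_rotvec(s['tcp_rot']).as_matrix()[:,1]
print(f"t{s['t']:.2f} yaw {np.degrees(np.arctan2(y[1],y[0])):.1f} Tz {s['wrist_torque'][2]:+.3f} F {np.round(s['ft_force'],1)} w {s['width']:.4f} g {s['gripper_force']:.0f}")
E
python3 -m jog '[[0,0,0,0,0],[0,0,0,0,0],[0,0,0,0,0],[0,0,0,0,0]]' 40 >/dev/null; python3 r.py
for i in 1 2 3 4 5 6 7 8; do python3 -m jog '[[0,0,0,-0.6,0]]' >/dev/null; python3 r.py; done
```

```text
t5.90 yaw 66.8 Tz +0.030 F [-3.4 -8.7  3.4] w 0.0432 g 40
t6.03 yaw 63.8 Tz +0.036 F [-4.5 -6.9  3.4] w 0.0431 g 40
t6.15 yaw 60.7 Tz +0.031 F [-3.8 -6.8  3.5] w 0.0430 g 40
t6.28 yaw 57.7 Tz +0.180 F [-4.  -6.   4.5] w 0.0430 g 40
t6.40 yaw 54.8 Tz +0.751 F [-2.5 -4.3  3.4] w 0.0435 g 40
t6.53 yaw 51.8 Tz +0.122 F [-3.5 -5.8  3.3] w 0.0430 g 40
t6.65 yaw 48.7 Tz +0.062 F [-2.9 -5.6  3.3] w 0.0429 g 40
t6.78 yaw 45.7 Tz +0.048 F [-3.  -5.5  2.9] w 0.0434 g 40
t6.90 yaw 42.7 Tz -0.027 F [-2.6 -5.2  2.8] w 0.0433 g 40
```

```bash
for i in 1 2 3 4 5 6 7 8 9 10 11 12 13 14 15 16; do python3 -m jog '[[0,0,0,-0.6,0]]' >/dev/null; python3 r.py; done
```

```text
t7.03 yaw 39.7 Tz -0.005 F [-3.3 -4.9  4.1] w 0.0433 g 40
t7.15 yaw 36.7 Tz -0.014 F [-2.7 -5.   4.2] w 0.0434 g 40
t7.28 yaw 33.7 Tz +0.099 F [-2.8 -3.4  3.2] w 0.0430 g 40
t7.40 yaw 30.8 Tz +0.310 F [-2.4 -5.2  2.1] w 0.0433 g 40
t7.53 yaw 27.7 Tz +0.124 F [-1.4 -3.1  2.1] w 0.0430 g 40
t7.65 yaw 24.7 Tz +0.035 F [-1.9 -4.3  2.4] w 0.0434 g 40
t7.78 yaw 21.7 Tz +0.015 F [-0.7 -4.   2. ] w 0.0433 g 40
t7.90 yaw 18.7 Tz -0.072 F [-1.3 -3.6  2. ] w 0.0434 g 40
t8.03 yaw 15.7 Tz -0.005 F [-0.6 -4.   1.3] w 0.0432 g 40
t8.15 yaw 12.7 Tz -0.020 F [-1.5 -3.3  1.2] w 0.0429 g 40
t8.28 yaw 9.7 Tz +0.139 F [ 0.8 -3.5  0.7] w 0.0433 g 40
t8.40 yaw 6.8 Tz +0.826 F [ 0.9 -1.5  0.9] w 0.0432 g 40
t8.53 yaw 3.8 Tz +0.106 F [ 0.3 -3.5  0.9] w 0.0432 g 40
t8.65 yaw 0.7 Tz +0.041 F [ 0.4 -3.6  0.1] w 0.0431 g 40
t8.78 yaw -2.3 Tz +0.100 F [ 0.1 -3.8  0.4] w 0.0432 g 40
t8.90 yaw -5.3 Tz -0.025 F [-0.4 -4.2  0.6] w 0.0435 g 40
```

```bash
for i in 1 2 3 4 5 6 7 8 9 10 11 12 13 14 15 16 17; do python3 -m jog '[[0,0,0,-0.6,0]]' >/dev/null; python3 r.py; done
```

```text
t9.03 yaw -8.3 Tz +0.004 F [ 1.3 -3.9 -0.3] w 0.0432 g 40
t9.15 yaw -11.3 Tz -0.059 F [ 1.2 -4.6  0.2] w 0.0430 g 40
t9.28 yaw -14.3 Tz +0.131 F [ 2.8 -4.1 -1. ] w 0.0433 g 40
t9.40 yaw -17.2 Tz +0.766 F [ 4.2 -2.6 -1.5] w 0.0433 g 40
t9.53 yaw -20.2 Tz +0.146 F [ 3.  -4.5 -0.4] w 0.0433 g 40
t9.65 yaw -23.3 Tz +0.043 F [ 2.9 -4.2 -0.8] w 0.0434 g 40
t9.78 yaw -26.3 Tz +0.032 F [ 1.9 -3.9 -2.3] w 0.0434 g 40
t9.90 yaw -29.3 Tz +0.013 F [ 2.5 -5.7 -1.2] w 0.0434 g 40
t10.03 yaw -32.3 Tz +0.010 F [ 2.2 -5.2 -2.4] w 0.0432 g 40
t10.15 yaw -35.3 Tz +0.007 F [ 2.4 -5.  -2. ] w 0.0435 g 40
t10.28 yaw -38.3 Tz +0.146 F [ 3.5 -5.3 -3.1] w 0.0432 g 40
t10.40 yaw -41.2 Tz +0.779 F [ 4.  -4.7 -3.8] w 0.0433 g 40
t10.53 yaw -44.2 Tz +0.141 F [ 4.2 -7.  -1.4] w 0.0434 g 40
t10.65 yaw -47.3 Tz +0.017 F [ 2.6 -5.4 -2.4] w 0.0434 g 40
t10.78 yaw -50.3 Tz +0.033 F [ 3.2 -7.2 -3.2] w 0.0436 g 40
t10.90 yaw -53.3 Tz -0.023 F [ 3.7 -6.9 -3.8] w 0.0431 g 40
t11.03 yaw -56.3 Tz +0.018 F [ 2.6 -6.8 -4. ] w 0.0434 g 40
```

```bash
python3 -m jog '[[0,0,0,0,0.75],[0,0,0,0,0.75],[0,0,0,0,0.75],[0,0,0,0,0.75],[0,0,1.5,0,0.75],[0,0,3,0,0.75],[0,0,3,0,0.75]]'; python3 r.py; python3 -m jog '[[-1,1.7,0,-2,0.7],[-2.4,4.1,0,-4,0.7],[-2.4,4.1,0,-5,0.7],[-2.4,4.1,0,-5,0.7],[-2.4,4.1,0,-5,0.7]]';python3 r.py
python3 - <<'E'
from h import *
from rig import readout
s=readout.get_state(); st=np.r_[s['position'],s['tcp_rot']]
p,d=viewer.camera("wrist"); cv2.imwrite("pics/w2.png",p[:,:,::-1])
fixture("pics/w2.png",d,st)
E
```

```text
t: 11.9
position: [0.5182, -0.1565, 0.1472]
tcp_rot: [3.003, 0.913, 0.006]
ft_force: [-0.4, -0.1, -0.4]
width: 0.0683
gripper_force: 0.0
t11.90 yaw -56.2 Tz -0.015 F [-0.4 -0.1 -0.4] w 0.0683 g 0
t: 12.52
position: [0.457, -0.054, 0.1444]
tcp_rot: [-3.132, -0.244, 0.0]
ft_force: [1.3, -0.2, 1.0]
width: 0.0641
gripper_force: 0.0
t12.53 yaw -81.1 Tz -0.022 F [ 1.3 -0.2  1. ] w 0.0641 g 0
dial 0.5175083875656128 -0.1570405662059784 r 0.023381605744361877 z 0.08035723575420915 2516
red [448 136  10  15  44] [451.4 141.1] [ 0.5294 -0.1454  0.0808] [ 0.523 -0.151  0.079] [ 0.533 -0.142  0.082]
red [313 185  13  25 296] [318.8 196.9] [ 0.4588 -0.0523  0.0435] [ 0.447 -0.06   0.039] [ 0.47  -0.045  0.046]
plate ((0.5625932812690735, -0.12651129066944122), (0.17059817910194397, 0.23892784118652344), 8.093071937561035) 0.01234190892037465
```

View pics/w2.png

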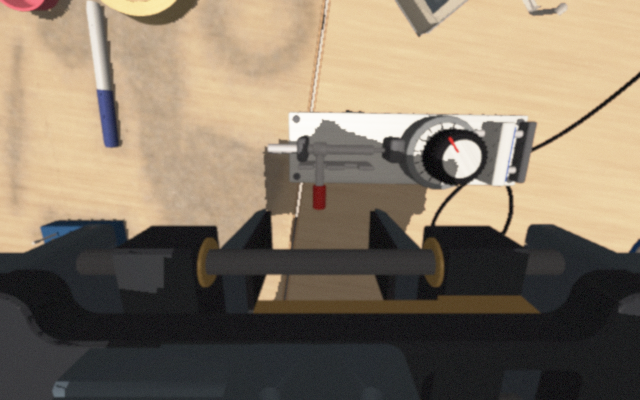

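The picture shows the handle at (319,197) centred between the open fingers, the plate level in the picture (yaw right), the dial at (455,155). I go down and grip.

```bash
python3 -m jog '[[0.06,0.06,-1.5,0,0.7],[0.06,0.06,-3,0,0.7],[0.06,0.06,-4,0,0.7],[0.06,0.06,-4.3,0,0.7],[0.06,0.06,-4.3,0,0.7]]'; python3 r.py; python3 -m jog '[[0,0,0,0,0],[0,0,0,0,0],[0,0,0,0,0],[0,0,0,0,0],[0,0,0,0,0],[0,0,0,0,0],[0,0,0,0,0],[0,0,0,0,0]]' 12;python3 r.py
```

```text
t: 13.2
position: [0.4583, -0.0524, 0.0372]
tcp_rot: [-3.132, -0.241, 0.001]
ft_force: [-0.4, -0.0, 0.4]
width: 0.064
gripper_force: 0.0
t13.20 yaw -81.2 Tz +0.030 F [-0.4 -0.   0.4] w 0.0640 g 0
t: 14.2
position: [0.4582, -0.0522, 0.0372]
tcp_rot: [3.132, 0.241, 0.0]
ft_force: [0.1, -5.9, 0.8]
width: 0.0127
gripper_force: 12.0
t14.20 yaw -81.2 Tz -0.129 F [ 0.1 -5.9  0.8] w 0.0127 g 12
```

```bash
python3 -m jog '[[0.01,0,0.18,0,0],[0.04,0,0.37,0,0],[0.14,0.02,0.72,0,0],[0.32,0.05,1.04,0,0],[0.55,0.08,1.32,0,0],[0.83,0.13,1.55,0,0],[1.16,0.18,1.72,0,0],[1.16,0.18,1.72,0,0]]'; python3 r.py
python3 - <<'E'
from h import *
p,d=viewer.camera("scene"); cv2.imwrite("pics/s2.png",cv2.resize(p[140:260,270:440,::-1],None,fx=4.2,fy=4.2,interpolation=cv2.INTER_CUBIC))
E
```

```text
t: 15.2
position: [0.4879, -0.0477, 0.0809]
tcp_rot: [3.132, 0.242, 0.001]
ft_force: [-1.9, -6.6, 3.6]
width: 0.0126
gripper_force: 12.0
t15.20 yaw -81.2 Tz +0.032 F [-1.9 -6.6  3.6] w 0.0126 g 12
```

View pics/s2.png

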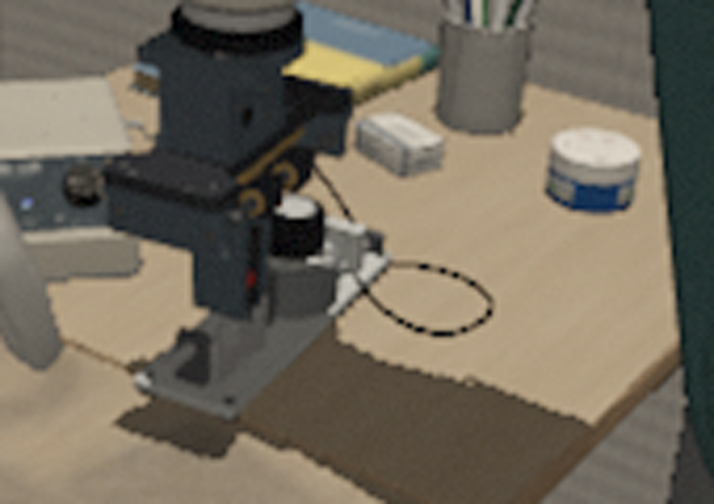

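The handle is held upright between the fingers (red at crop (250,280)). Now I slide the bolt.

```bash
python3 -m jog '[[0.05,-0.3,0,0,0],[0.09,-0.6,0,0,0],[0.14,-0.9,0,0,0]]'; python3 r.py;  python3 -m jog '[[0.03,-0.2,0,0,0],[0.045,-0.29,0,0,0],[0.045,-0.29,0,0,0]]'; python3 r.py
```

```text
t: 15.62
position: [0.4907, -0.0702, 0.0806]
tcp_rot: [-3.132, -0.241, 0.0]
ft_force: [-3.4, 0.2, 7.8]
width: 0.0123
gripper_force: 12.0
t15.62 yaw -81.2 Tz +0.008 F [-3.4  0.2  7.8] w 0.0123 g 12
t: 16.0
position: [0.4918, -0.0775, 0.0806]
tcp_rot: [-3.132, -0.241, 0.0]
ft_force: [-3.0, -2.4, 8.0]
width: 0.0121
gripper_force: 12.0
t16.00 yaw -81.2 Tz +0.025 F [-3.  -2.4  8. ] w 0.0121 g 12
```

```bash
python3 -m jog '[[-0.32,-0.05,-0.17,0,0],[-0.61,-0.09,-0.4,0,0],[-0.84,-0.13,-0.68,0,0]]'; python3 r.py;  python3 -m jog '[[-0.18,-0.03,-0.32,0,0]]'; python3 r.py; python3 -m jog '[[-0.1,-0.02,-0.35,0,0],[-0.13,-0.02,-0.55,0,0],[-0.14,-0.02,-0.7,0,0],[-0.14,-0.02,-0.7,0,0]]'; python3 r.py
```

```text
t: 16.38
position: [0.4706, -0.0807, 0.0629]
tcp_rot: [3.132, 0.241, 0.001]
ft_force: [4.8, -1.7, -0.6]
width: 0.0125
gripper_force: 12.0
t16.38 yaw -81.2 Tz -0.025 F [ 4.8 -1.7 -0.6] w 0.0125 g 12
t: 16.5
position: [0.466, -0.0814, 0.0547]
tcp_rot: [-3.132, -0.241, -0.0]
ft_force: [4.1, -0.3, 1.0]
width: 0.0127
gripper_force: 12.0
t16.50 yaw -81.2 Tz -0.084 F [ 4.1 -0.3  1. ] w 0.0127 g 12
t: 17.0
position: [0.4626, -0.0818, 0.0374]
tcp_rot: [-3.132, -0.241, 0.002]
ft_force: [-2.4, -2.1, 4.9]
width: 0.0125
gripper_force: 12.0
t17.00 yaw -81.2 Tz -0.080 F [-2.4 -2.1  4.9] w 0.0125 g 12
```

```bash
python3 -m jog '[[0,0,0,0,0.5],[0,0,0,0,0.5],[0,0,0,0,0.5],[0,0,0,0,0.5],[-0.2,0,2,0,0.5],[-0.2,0,4,0,0.5],[-0.2,0,4.5,0,0.5],[-0.2,0,4.5,0,0.5]]'; python3 r.py
python3 - <<'E'
from h import *
from rig import readout
s=readout.get_state(); st=np.r_[s['position'],s['tcp_rot']]
p,d=viewer.camera("wrist"); cv2.imwrite("pics/w3.png",p[:,:,::-1])
fixture("pics/w3.png",d,st)
h0=[];
E
```

```text
t: 18.0
position: [0.4581, -0.0818, 0.1505]
tcp_rot: [3.132, 0.241, 0.002]
ft_force: [-0.9, -0.9, -0.8]
width: 0.0452
gripper_force: 0.0
t18.00 yaw -81.2 Tz -0.043 F [-0.9 -0.9 -0.8] w 0.0452 g 0
dial 0.5173059701919556 -0.1575007140636444 r 0.023246699944138527 z 0.08038908471619129 2381
red [409 132   8  10  35] [412.4 135.4] [ 0.53   -0.1447  0.0806] [ 0.526 -0.148  0.077] [ 0.533 -0.142  0.082]
red [315 182  13  24 279] [320.8 192.8] [ 0.4628 -0.0817  0.0435] [ 0.451 -0.088  0.038] [ 0.474 -0.075  0.046]
plate ((0.5625325441360474, -0.1266138255596161), (0.17098771035671234, 0.23937033116817474), 7.449298858642578) 0.012359974779123845
```

View pics/w3.png

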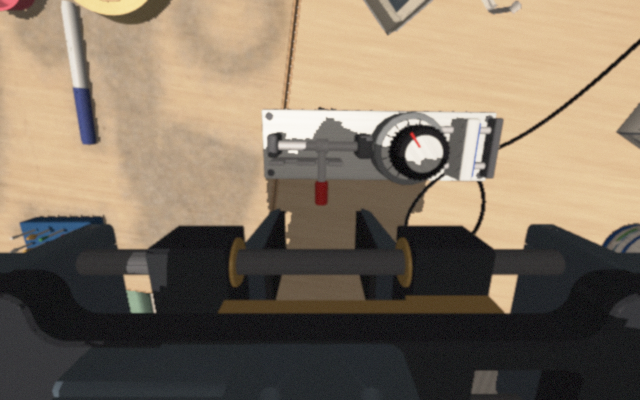

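The handle (321,193) lies in the locking notch at the same height as it had in the open one, and it has moved 29.7 mm towards the dial. The gripper is clear, so I hand in.

```bash
python3 -c "
from rig import ticket; print(ticket.close_job())"
```

```text
the job is handed in; nothing more can be done
None
```

I turned the dial clockwise by five clicks counted by feel, then slid the bolt home with its handle down in the locking notch (moved 29.7 mm), and handed the job in at about 18 s; the judge gave no verdict, and I did not measure the fence itself.

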